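Lock the drive in an open desktop computer

ROBOT

A 7-joint arm with a two-finger parallel gripper is mounted at the origin on the work surface. World frame = base frame: x ahead of the robot, y to its left, z up, the work surface at z = 0. Lengths are in m, angles in rad, forces in N, time in s.
With the tool pointing down it reaches from about 0.4 to 0.875 m from the base axis. Payload 19.3 kg.
Tool frame: the origin (TCP) lies midway between the tips of the shut fingers; the grasp point (between the pads) lies 19 mm behind it; z points along the fingers, y is the line along which they close (so a half turn about z gives the same grasp; the last joint's range is limited). The gripper opens to 85 mm and grips with 20 to 120 N. Pads are 22 mm wide; open, the fingers measure 114 mm over their backs; the gripper's body (76 mm by 85 mm) begins 54 mm behind the grasp point. The pads swing forward as they close: fully open they stand 13 mm farther back than shut.
Start: joints at [1.16, 0.521, -0.036, 1.599, 0.021, 1.021, -0.113], TCP at [0.209, -0.589, 0.231] pointing down, gripper open.
Joint ranges: [-2.91, 2.91], [-0.3, 2.13], [-1.5, 1.42], [0.17, 2.43], [-1.26, 4.41], [0.16, 1.93], [-2.52, 2.52]. Speed limits (rad/s): [1.89, 1.89, 2.39, 2.39, 3.01, 3.01, 3.01].

INTERFACE

Orientations are given as [roll, pitch, yaw] about the fixed x, y, z axes, in that order (R = Rz(yaw) Ry(pitch) Rx(roll)).
In Python, from workcell import * gives the robot as it stands. The module is installed in compiled form; this text tells all that it offers.
- The arm moves only by the tool play_rows, never from a script. Its argument "deltas" is a list of rows, each a list of 7 numbers: the shift along the tool's x, y, z in units of 500 mm (1.0 is 500 mm), then the turn, a rotation vector about the tool's x, y, z in units of 120 degrees (1.0 is 120 degrees), then the closure, from 0 (fully open) to 1 (shut). A call has 1 to 10 rows; each row is the pose to reach, as a shift and turn from the pose commanded when the call began, along the tool's axes at that moment; what a row does not reach only later rows make up. A row lasts 1/10 s, in which the tool goes at most 50 mm and 8.59 degrees, less where a joint would pass 70% of its speed; a pose out of reach is approached as far as the arm can. A call with a number of a shift or a turn outside -1 to 1 is refused whole. A call with a gripper value outside its range is refused whole. The fingers move at their own pace and stop on an object; "newtons" is the grip in N (left out, the last holds). Time passes only in rows, so rows that repeat a pose let the fingers close. It gives the time, the measured TCP pose, the force, the opening and the grip force at its end, in the units of the state.
- observe(): the state, without advancing time (a new reading comes with each control period).
- grab_frame(name): name is "scene" or "top" or "wrist"; returns the picture (420x560x3 uint8, red, green, blue); there is no depth.
- get_calibration(name): a dict with "fovy" (degrees; the focal length in pixels is half the picture's height over the tangent of half this angle, whatever the lens; pixels are square), "cx", "cy" (the principal point, pixels), "xyz" and "rotation" of the camera in the world. Camera axes: x right, y down, z forward; pixel columns grow to the right and rows downward; lengths in m; the calibration is good to about 2 mm. A picture is of the moment at which its call begins: read the wrist's pose just before it. get_calibration takes no time and is no camera call; for the wrist camera it gives the pose at the moment of the call.
- job_done(): hands the job in; it is judged then, once.
The state is a dict: "clock": time; "qpos": joint angles; "qd": joint speeds; "joint_efforts": joint torques, N m; "position": TCP position; "tool_rot": TCP orientation; "force": force on the tool from outside, world axes, zero at the start; "moment": the same for the moment, N m; "grip_width": finger opening in m; "finger_force": force on a finger pad.
Only numpy, scipy, OpenCV 4.12 (cv2) and the standard library are available. Lean on these libraries where they do the work, as an engineer would, in place of code of your own. Each camera call takes 0.05 s, during which the arm holds its last target. There are 200 camera calls.

TASK

Lock the drive in the open computer: reach down through the window in the steel frame and, with the fingertips, press the broad paddle lever all the way down, then draw back out. Do not touch the case or its frame with any part of the robot, leave the narrow lever as it is, and do not disturb the things lying around.

Things in the scene. Friction and masses are not known exactly. Their poses are not given: they have to be found in the camera images.
- case: slim desktop computer case, lid off, lying flat, fixed: bare steel 360 mm (x) by 300 mm (y), 100 mm high, a black bezel 18 mm thick, 102 mm high on its -x side. Origin: centre of the underside, on the desk; +x to the back of the case, z up. The -x half is covered by the steel frame with two windows. The +x half is open: power supply (90 mm high, y > 30 mm) and main board. None of it may be touched.
- window_left (a point): centre of the left (+y) window in the case's steel frame, at the frame's upper face, 100 mm above the desk. The opening is 100 mm along the case's x, 110 mm along its y; the plate is 4 mm thick; a bar 30 mm wide parts the two windows. A drive bay with its lever lies under each window.
- window_right (a point): centre of the right (-y) window, otherwise the same
- broad_lever (a joint): hinge of the broad lever, rad: 0 = fully raised, 0.45 = fully down (level, against its stop); starts between 0 and 0.12. Friction hinge, no spring: it stays where it is left; about 4 N straight down on the paddle moves it.
- broad_pad (a point): middle of the broad lever's paddle, upper face. Black plastic, paddle 44 mm wide, 28 mm long, 6 mm thick, on a 14 mm stem, over the bay holding a drive (silver block, white label). Hinge 65 mm away on the case's +x side. Lies within 17 mm sideways of one window's centre (either one), 79 to 90 mm above the desk while raised, 61 mm when fully down; going down it moves up to 8 mm to -x of the case.
- narrow_lever (a joint): hinge of the narrow lever, rad, same mechanism and senses as the broad one; starts between 0 and 0.12 and must stay as it is
- narrow_pad (a point): point on the upper face of the narrow lever, 65 mm from its hinge. A plain black bar 12 mm wide, 79 mm long, 6 mm thick, with no paddle, over the empty bay under the other window; otherwise as the broad one.
- mug: white ceramic mug, 80 mm across and 90 mm high, standing on the desk beside the case (+y side); bystander. Origin: centre of its underside.
- screwdriver: screwdriver lying on the desk beside the case (-y side); bystander. Origin: underside, about mid-length.
- ssd: flat grey drive, 100 x 70 x 8 mm, lying on the power supply inside the case; bystander. Origin: centre of its underside.
- screw_pot: small steel bowl, 60 mm across, 35 mm high, on the desk beside the case (+y side, towards the front); bystander. Origin: centre of its underside.

How it is judged:
By the outcome, as a careful person would: the job done as asked, in the order asked, and still so for the second after the job is handed in, with the robot touching nothing.
It also fails if it takes over 32 s, if anything falls off the work surface, if the arm or the gripper's body presses on something with over 40 N, if the wrist force passes 120 N, or if a joint passes its speed limit or range.

## Working session

There is one attempt and no reset: what is moved stays moved. The work goes in short steps, Python scripts to look and compute and a tool call to move; the robot and the scene stay as the last step left them, time stands still between calls to the robot, and variables do not carry over. Pictures are saved under pics/ and viewed, at most 10 in all, crops included, and the job is handed in when it is done.

Besides the shell and the picture viewer there is one more tool, called by a JSON object that holds its "fn" and its "kwargs", one argument or row to a line. play_rows: Moves the arm, as the interface text tells. Its arguments: {"type":"object","properties":{"deltas":{"type":"array"},"newtons":{"type":"number"}},"required":["deltas"]}

```bash
mkdir -p pics; python3 - <<'E'
from workcell import *
import cv2
s=observe();print(s['clock'],s['position'],s['tool_rot'],s['grip_width'])
for n in("scene","top"):
    c=get_calibration(n);print(n,c)
    cv2.imwrite(f"pics/{n}1.png",grab_frame(n)[:,:,::-1])
E
```

```text
0.0 [ 0.20875936 -0.5887424   0.23071382] [-3.14042266e+00  7.39027220e-05  3.40793760e-01] 0.08554984788680703
scene {'fovy': 48.51509564613813, 'cx': 276.1453525191424, 'cy': 211.16242800552064, 'xyz': array([1.19644949, 0.58618194, 0.8910575 ]), 'rotation': array([-2.34838262, -0.01968705,  2.26279995])}
top {'fovy': 53.36632334614833, 'cx': 278.6340681199854, 'cy': 207.84013806792495, 'xyz': array([0.43438537, 0.08419063, 0.97822936]), 'rotation': array([-2.97955626, -0.01318439, -1.55102918])}
```

View pics/scene1.png

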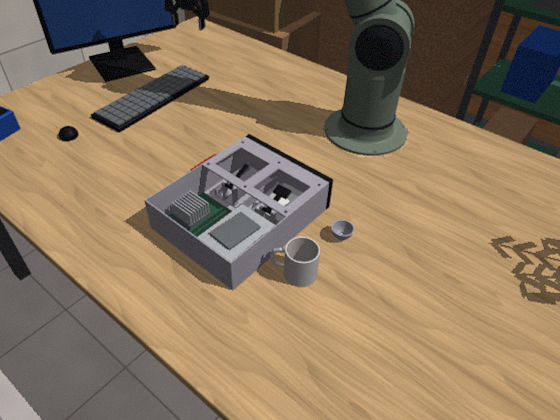

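View pics/top1.png

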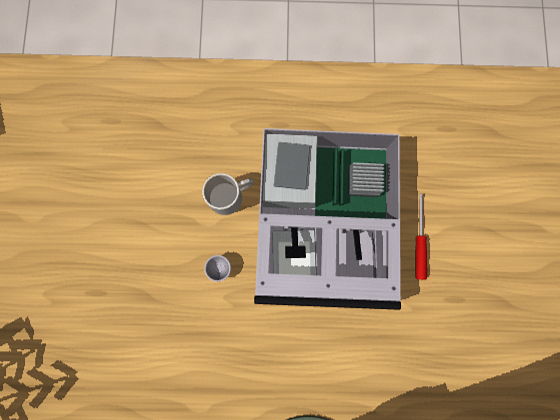

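The case is in the middle of the top view. The broad paddle is at about (295,252) under the left window, and the narrow bar is at about (357,245). I'll enlarge that area to measure it.

```bash
python3 - <<'E'
import cv2
i=cv2.imread("pics/top1.png")[205:315,245:410]
cv2.imwrite("pics/crop1.png",cv2.resize(i,None,fx=4.8,fy=4.8,interpolation=cv2.INTER_CUBIC))
E
```

```text
(no output)
```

View pics/crop1.png

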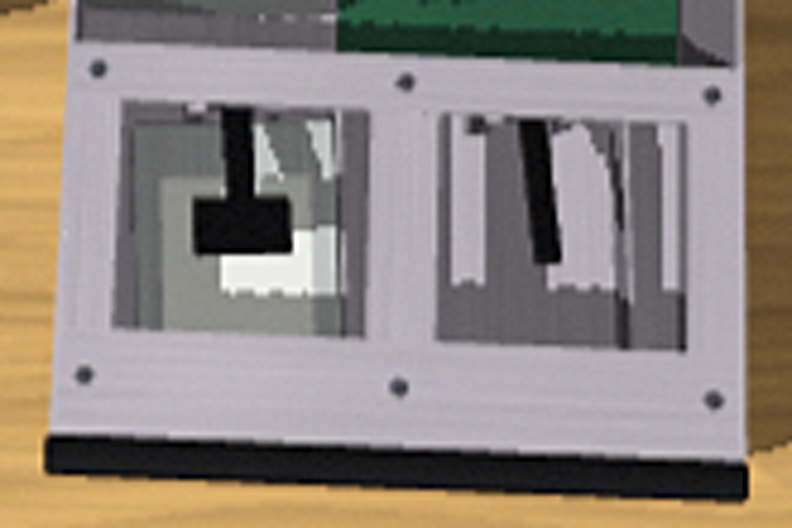

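The left window's corners in the crop are (122,100), (371,110), (365,338) and (112,327). The paddle's centre is at (243,227). The narrow bar is in the right window.

```bash
cat > h.py <<'E'
import numpy as np
from workcell import *
from scipy.spatial.transform import Rotation as R
def onplane(cal,uv,z,h=420):
    f=h/2/np.tan(np.radians(cal["fovy"])/2)
    uv=np.atleast_2d(uv); d=np.c_[(uv[:,0]-cal["cx"])/f,(uv[:,1]-cal["cy"])/f,np.ones(len(uv))]
    d=d@R.from_euler('xyz',cal["rotation"]).as_matrix().T
    return (cal["xyz"]+d*((z-cal["xyz"][2])/d[:,2])[:,None])[:,:2]
E
python3 - <<'E'
from h import *
c=get_calibration("top")
px=lambda a:(np.array(a,float)+.5)/4.8-.5+[245,205]
L=onplane(c,px([(122,100),(371,110),(365,338),(112,327)]),.1)
Rr=onplane(c,px([(441,114),(687,123),(686,352),(436,341)]),.1)
print(L,L.mean(0),Rr.mean(0))
d=L.mean(0)-Rr.mean(0);print("dist",np.hypot(*d),"yaw",np.arctan2(-d[0],d[1]))
for q in(L,Rr):
  for i in range(4):
    e=q[(i+1)%4]-q[i];print(np.hypot(*e),np.degrees(np.arctan2(e[1],e[0])))
P=onplane(c,px([(195,198),(292,200),(291,254),(194,254)]),.084);print(P,P.mean(0))
o=onplane(c,px([(74,0),(50,437),(747,462)]),.1);print(o)
print(get_calibration("wrist"))
E
```

```text
[[ 0.54006254  0.09291797]
 [ 0.5379705  -0.01693378]
 [ 0.43864504 -0.01463492]
 [ 0.44117376  0.09496034]] [0.48946296 0.0390774 ] [ 0.48635305 -0.10095113]
dist 0.14006306230906573 yaw -0.02220548285974974
0.10987166865589316 -91.09102181932298
0.0993520565744861 178.67414021388754
0.10962442561283495 88.67823505720504
0.09890986870218481 -1.183172949953373
0.108771811824872 -90.88566068765218
0.0997967243572616 178.4627616816999
0.10853808781420402 88.64879618634778
0.09891245330873714 -1.4055945907128726
[[0.49877889 0.05957073]
 [0.49878452 0.01633888]
 [0.47486381 0.01655777]
 [0.47398832 0.05958728]] [0.48660388 0.03801366]
[[ 0.58427986  0.11525414]
 [ 0.39406112  0.12041319]
 [ 0.38927884 -0.1791859 ]]
{'fovy': 64.50079682406432, 'cx': 281.71318460549566, 'cy': 212.30826606430315, 'xyz': array([ 0.2862763 , -0.56147997,  0.37266714]), 'rotation': array([ 2.81667386e+00,  2.47099582e-03, -1.22953721e+00])}
```

{"fn": "play_rows", "kwargs": {
  "deltas": [
    [0.09,-0.1,0.006,0,0,0.0173,1],
    [0.18,-0.2,0.012,0,0,0.035,1],
    [0.28,-0.3,0.018,0,0,0.052,1],
    [0.37,-0.4,0.025,0,0,0.07,1],
    [0.465,-0.5,0.03,0,0,0.087,1],
    [0.56,-0.6,0.036,0,0,0.104,1],
    [0.65,-0.7,0.042,0,0,0.12,1],
    [0.745,-0.8,0.05,0,0,0.138,1],
    [0.84,-0.9,0.056,0,0,0.155,1],
    [0.934,-0.999,0.062,0,0,0.173,1]
  ]
}}

```text
clock: 1.1
position: [0.4081, -0.1289, 0.2088]
tool_rot: [3.142, -0.0, -0.023]
force: [2.0, -1.5, 0.9]
grip_width: 0.0003
finger_force: 0.0
```

```bash
cat >> h.py <<'E'
def delta(target,yaw):
    "commanded row (shift, turn units) from the measured pose to target, tool down"
    s=observe();A=R.from_euler('xyz',s["tool_rot"]);B=R.from_euler('xyz',[np.pi,0,yaw])
    print(s["clock"],s["position"].round(4),s["tool_rot"].round(4),s["force"].round(1),s["grip_width"],s["qpos"].round(2))
    return np.r_[A.inv().apply(np.array(target)-s["position"])/.5,(A.inv()*B).as_rotvec()/np.radians(120)].round(4)
E
python3 -c "
from h import *
print(delta([.482,.038,.2],-.022))"
```

```text
1.1 [ 0.4081 -0.1289  0.2088] [ 3.1415e+00 -2.0000e-04 -2.3200e-02] [ 2.  -1.5  0.9] 0.00026966168833418835 [ 0.32  0.25 -0.17  2.11  0.06  0.79 -1.49]
[ 1.401e-01 -3.372e-01  1.760e-02  0.000e+00 -1.000e-04 -6.000e-04]
```

{"fn": "play_rows", "kwargs": {
  "deltas": [
    [0.035,-0.08,0.004,0,0,0,1],
    [0.07,-0.16,0.008,0,0,0,1],
    [0.1,-0.24,0.012,0,0,0,1],
    [0.13,-0.31,0.016,0,0,0,1],
    [0.13,-0.31,0.016,0,0,0,1],
    [0.13,-0.31,0.016,0,0,0,1]
  ]
}}

```text
clock: 1.7
position: [0.4759, 0.0231, 0.2004]
tool_rot: [3.141, 0.001, -0.02]
force: [0.7, -1.1, 0.0]
grip_width: -0.0002
finger_force: 0.0
```

```bash
python3 - <<'E'
from h import *
import cv2
print(delta([.482,.038,.2],-.022))
c=get_calibration("wrist");print(c)
f=grab_frame("wrist")
cv2.imwrite("pics/w1.png",cv2.resize(f,(800,600),interpolation=cv2.INTER_CUBIC)[:,:,::-1])
E
```

```text
1.7 [0.4759 0.0231 0.2004] [ 3.1415e+00  9.0000e-04 -2.0100e-02] [ 0.7 -1.1  0. ] -0.0002279403283080379 [ 0.02  0.34 -0.24  2.    0.11  0.81 -1.87]
[ 0.0116 -0.03    0.0009  0.0001  0.0004  0.0009]
{'fovy': 64.50079682406432, 'cx': 281.71318460549566, 'cy': 212.30826606430315, 'xyz': array([0.55815556, 0.02144571, 0.34221806]), 'rotation': array([ 2.81526717e+00,  1.50821256e-03, -1.59032899e+00])}
```

View pics/w1.png

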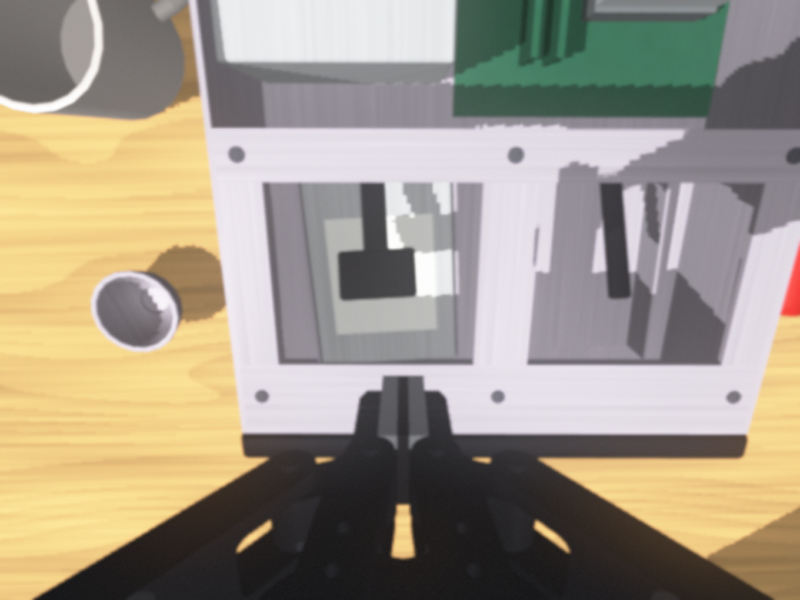

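The fingers are shut. The paddle's corners are about (338,253), (414,248), (416,294) and (341,300) in the 800x600 view. The window's corners are (263,183), (483,183), (473,363) and (279,363).

```bash
python3 - <<'E'
from h import *
c=get_calibration("wrist")
W=onplane(c,np.array([(263,183),(483,183),(473,363),(279,363)])/1.4286,.1);print(W,W.mean(0))
for z in(.08,.084,.09):
  P=onplane(c,np.array([(338,253),(414,248),(416,294),(341,300)])/1.4286,z);print(P.round(4).tolist(),P.mean(0))
print(delta([.482,.038,.12],-.022))
E
```

```text
[[ 0.540393    0.09022933]
 [ 0.53809878 -0.01880648]
 [ 0.43978343 -0.01644867]
 [ 0.44202354  0.09256262]] [0.49007469 0.0368842 ]
[[0.4999, 0.0582], [0.5018, 0.0154], [0.4748, 0.0146], [0.472, 0.0583]] [0.48710889 0.03663815]
[[0.5007, 0.0576], [0.5027, 0.0155], [0.476, 0.0147], [0.4733, 0.0577]] [0.48818924 0.03639062]
[[0.5021, 0.0568], [0.504, 0.0156], [0.4779, 0.0149], [0.4753, 0.0568]] [0.48980975 0.03601933]
1.75 [0.4757 0.0222 0.2006] [ 3.1412e+00  8.0000e-04 -2.1600e-02] [ 0.3 -0.4 -0.3] -0.00020528808864235656 [ 0.02  0.34 -0.24  2.    0.11  0.81 -1.87]
[ 0.012  -0.0319  0.1611  0.0002  0.0004  0.0002]
```

{"fn": "play_rows", "kwargs": {
  "deltas": [
    [0.012,-0.03,0,0,0,0,1],
    [0.012,-0.03,0.06,0,0,0,1],
    [0.012,-0.03,0.12,0,0,0,1],
    [0.012,-0.03,0.16,0,0,0,1],
    [0.012,-0.03,0.16,0,0,0,1],
    [0.012,-0.03,0.16,0,0,0,1]
  ]
}}

```text
clock: 2.35
position: [0.4824, 0.0367, 0.1213]
tool_rot: [3.141, 0.0, -0.023]
force: [0.7, -0.1, 0.9]
grip_width: 0.0002
finger_force: 0.0
```

```bash
python3 -c "
from h import *
print(delta([.482,.037,.061],-.022))"
```

```text
2.35 [0.4824 0.0367 0.1213] [ 3.1413e+00  3.0000e-04 -2.2800e-02] [ 0.7 -0.1  0.9] 0.00024068309964143594 [-0.03  0.47 -0.22  2.05  0.17  0.63 -1.95]
[-7.000e-04 -6.000e-04  1.206e-01  1.000e-04  1.000e-04 -4.000e-04]
```

Well centred. Now I'll press gently down to about z = 0.066.

{"fn": "play_rows", "kwargs": {
  "deltas": [
    [0,0,0.02,0,0,0,1],
    [0,0,0.04,0,0,0,1],
    [0,0,0.055,0,0,0,1],
    [0,0,0.07,0,0,0,1],
    [0,0,0.08,0,0,0,1],
    [0,0,0.09,0,0,0,1],
    [0,0,0.1,0,0,0,1],
    [0,0,0.11,0,0,0,1],
    [0,0,0.11,0,0,0,1]
  ]
}}

```text
clock: 3.25
position: [0.4823, 0.0376, 0.0652]
tool_rot: [-3.142, 0.0, -0.022]
force: [0.1, -0.7, 1.0]
grip_width: -0.0001
finger_force: 0.0
```

{"fn": "play_rows", "kwargs": {
  "deltas": [
    [0,0,0.004,0,0,0,1],
    [0,0,0.008,0,0,0,1]
  ]
}}

```text
clock: 3.45
position: [0.4824, 0.0376, 0.0618]
tool_rot: [-3.142, -0.0, -0.022]
force: [-2.3, 0.7, 3.1]
grip_width: 0.0004
finger_force: 1.5
```

```bash
python3 - <<'E'
from h import *
import cv2
print(delta([.482,.037,.061],-.022))
f=grab_frame("wrist")
cv2.imwrite("pics/w2.png",cv2.resize(f,(800,600),interpolation=cv2.INTER_CUBIC)[:,:,::-1])
E
```

```text
3.45 [0.4824 0.0376 0.0618] [-3.1415e+00 -1.0000e-04 -2.1600e-02] [-2.3  0.7  3.1] 0.0003645668644756705 [-0.06  0.58 -0.18  2.09  0.21  0.49 -1.99]
[-0.0008  0.0011  0.0016 -0.     -0.      0.0002]
```

View pics/w2.png

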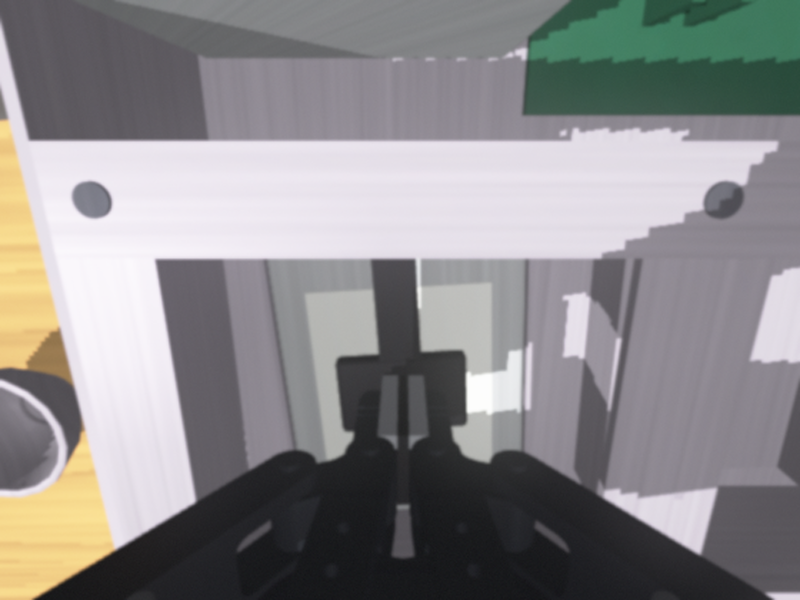

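The shut fingertips (403,400) rest on the middle of the paddle (340–465, 352–430), with clear space to the frame. I'll press firmly against the stop and watch the force.

{"fn": "play_rows", "kwargs": {
  "deltas": [
    [0,0,0.003,0,0,0,1],
    [0,0,0.005,0,0,0,1],
    [0,0,0.005,0,0,0,1]
  ]
}}

```text
clock: 3.8
position: [0.4824, 0.0376, 0.06]
tool_rot: [3.141, -0.0, -0.022]
force: [-8.1, 0.7, 24.6]
grip_width: 0.0003
finger_force: 11.9
```

24.6 N, far above the 4 N that moves the lever, at the known down height, so it is against the stop. Drawing straight back out.

{"fn": "play_rows", "kwargs": {
  "deltas": [
    [0,0,-0.02,0,0,0,1],
    [0,0,-0.06,0,0,0,1],
    [0,0,-0.12,0,0,0,1],
    [0,0,-0.18,0,0,0,1],
    [0,0,-0.24,0,0,0,1],
    [0,0,-0.28,0,0,0,1],
    [0,0,-0.28,0,0,0,1],
    [0,0,-0.28,0,0,0,1]
  ]
}}

```text
clock: 4.6
position: [0.4825, 0.0374, 0.1994]
tool_rot: [-3.142, -0.001, -0.022]
force: [0.9, 0.8, 0.1]
grip_width: -0.0004
finger_force: 0.0
```

```bash
python3 - <<'E'
from h import *
import cv2
print(delta([.482,.037,.2],-.022))
print({k:get_calibration("wrist")[k] for k in("xyz","rotation")})
f=grab_frame("wrist")
cv2.imwrite("pics/w3.png",cv2.resize(f,(800,600),interpolation=cv2.INTER_CUBIC)[:,:,::-1])
E
```

```text
4.6 [0.4825 0.0374 0.1994] [-3.1415e+00 -9.0000e-04 -2.1800e-02] [0.9 0.8 0.1] -0.0003702667218414003 [-0.    0.35 -0.25  1.99  0.12  0.82 -1.91]
[-0.001   0.0009 -0.0012 -0.     -0.0004  0.0001]
{'xyz': array([0.56455318, 0.03558001, 0.3413822 ]), 'rotation': array([ 2.81707792e+00,  1.64227483e-03, -1.59206697e+00])}
```

View pics/w3.png

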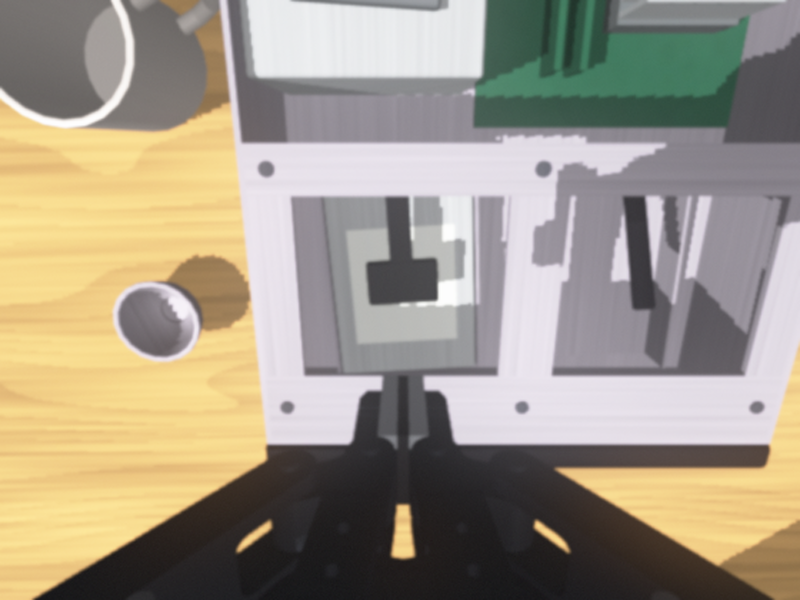

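The paddle at (402,281) now looks smaller, about 70 px wide against 76 before, which fits its lowered height. The narrow bar, pot and mug look unchanged, and the tool is clear of everything.

```bash
python3 -c "
from workcell import *
print(job_done())"
```

```text
the job is handed in; nothing more can be done
None
```

I pressed the broad lever down to its stop (24.6 N at its fully-down height) and drew the tool back out through the window. The last wrist picture shows the lever still down and the narrow lever, mug and screw pot unchanged; I handed the job in after about 5 s on the robot's clock.

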